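# Tip the drained tube rack onto its feet and push it up to the stop

### The arm

A 7-joint arm with a two-finger parallel gripper is mounted at the origin on the work surface. World frame = base frame: x ahead of the robot, y to its left, z up, the work surface at z = 0. Lengths are in mm, angles in rad, forces in N, time in s.
With the tool pointing down it reaches from about 400 to 875 mm from the base axis. Payload 4.4 kg.
Tool frame: the origin (TCP) lies midway between the tips of the shut fingers; the grasp point (between the pads) lies 19 mm behind it; z points along the fingers, y is the line along which they close (so a half turn about z gives the same grasp; the last joint's range is limited). The gripper opens to 85 mm and grips with 20 to 120 N. Pads are 22 mm wide; open, the fingers measure 114 mm over their backs; the gripper's body (76 mm by 85 mm) begins 54 mm behind the grasp point. The pads swing forward as they close: fully open they stand 13 mm farther back than shut.
Start: joints at [-1.384, 0.628, 0.038, 1.517, -0.027, 0.996, -0.02], TCP at [162.55, 629.361, 231.313] pointing down, gripper open.
Joint ranges: [-3.06, 3.06], [-0.37, 2.12], [-1.25, 1.32], [0.18, 2.47], [-1.1, 4.24], [0.23, 1.98], [-2.94, 2.94]. Speed limits (rad/s): [2.57, 2.57, 3.14, 3.14, 3.14, 3.14, 3.14].

### API

Orientations are given as [roll, pitch, yaw] about the fixed x, y, z axes, in that order (R = Rz(yaw) Ry(pitch) Rx(roll)).
In Python, from cell import ctrl gives the robot as it stands.
- The arm moves only by the shell command python3 -m handwheel 'ROWS'. ROWS is JSON, a list of rows, each a list of 3 entries, a list of its own where there are three numbers: the turn, a rotation vector about the tool's x, y, z in degrees, then the shift along the tool's x, y, z in m, then the closure, from 0 (fully open) to 1 (shut). A call has 1 to 5 rows; each row shifts and turns the commanded pose from where the row before left it, along the tool's axes as they then stand; what a row does not reach is not made up. A row lasts 1/12 s, in which the tool goes at most 41.7 mm and 7.16 degrees, less where a joint would pass 70% of its speed; a pose out of reach is approached as far as the arm can. A call is refused whole if a number of a shift passes 0.0417 or a number of a turn 7.16, either way. A call with a gripper value outside its range is refused whole. The fingers move at their own pace and stop on an object; the grip force is fixed at half the most. Time passes only in rows, so rows that do not move let the fingers close. It gives the time, the measured TCP pose, the force, the opening and the grip force at its end, in the units of the state.
- ctrl.read_state(): the state, without advancing time (a new reading comes with each control period).
- ctrl.get_image(name): name is "side" or "top"; returns a dict with "pixels" (420x560x3 uint8, red, green, blue), "fx", "fy", "cx", "cy" (pixels), "pose" (4x4, takes a point from camera to world coordinates). Camera axes: x right, y up, looking along -z (the intrinsics and any distortion apply to the point x, -y, -z); pixel columns grow to the right and rows downward; lengths in mm; the calibration is good to about 2 mm. A picture is of the moment at which its call begins. There is no depth.
- ctrl.finish_job(): hands the job in; it is judged then, once.
The state is a dict: "clock": time; "qpos": joint angles; "qd": joint speeds; "tau": joint torques, N m; "eef_pos": TCP position; "tool_rot": TCP orientation; "force": force on the tool from outside, world axes, zero at the start; "torque": the same for the moment, N m; "width": finger opening in mm; "gripper_force": force on a finger pad.
Only numpy, scipy, OpenCV 4.12 (cv2) and the standard library are available. Lean on these libraries where they do the work, as an engineer would, in place of code of your own. Each camera call takes 0.05 s, during which the arm holds its last target. There are 200 camera calls.

### The job

The empty white tube rack was left standing on its long side to drain: push it over onto its feet, so that its open cells face up, then push it along the bench until its long side sits flush against the steel stop strip, with its whole length along the strip. Only push it: do not pinch or lift it. Leave the jar and the small tube stand where they are.

Things in the scene. Friction and masses are not known exactly. Their poses are not given: they have to be found in the camera images.
- rack: Empty white tube rack, 4 x 8 open cells, two foot strips, about 0.3 kg. At the start it stands on a long side: 58 deep (x), 200 long (y), 100 mm high (z), open cells towards the robot. Origin: centre of the face it then stands on. x points from the open cells (x = -29 mm) to the soles of the feet (+29 mm), y along its length, z up. On its feet (58 mm high) x points down and z towards the stop.
- rack_mid (a point): Centre of the rack's 58 x 200 x 100 mm box: 50 mm up at the start, 29 mm on its feet, at most 58 mm while tipping. Pushed away from the robot near its upper edge, the rack tips about its far lower edge, passes its balance after about 30 degrees and drops onto its feet by itself.
- rack_toe_a (a point): Corner of the rack at x = +29, y = +100, z = +100 mm in its own frame: on its feet, the bottom corner of the long side that faces the stop, at the y = +100 mm end.
- rack_toe_b (a point): The same corner at the other end, y = -100 mm.
- stop: Fixed steel angle strip on the bench beyond the rack: a straight upright face 420 mm long, 25 mm high, 4 mm thick, with a 40 mm wide flange behind it. Origin: middle of the foot of the face towards the robot. y runs along the strip (-210 to +210 mm), x points away from the robot, square to the face (face at x = 0, the rack is at x < 0), z up.
- jar: Bystander: small lidded specimen jar, 54 mm across, 75 mm high, standing. Origin: centre of its underside.
- tube_stand: Bystander: black block 50 x 90 x 30 mm (x, y, z) with three red-capped tubes standing in it, 126 mm high in all. Origin: centre of its underside.
Things that resemble listed ones, but are neither listed nor needed, are in the scene too. Of the things that look like the rack, the smallest one is meant.

How it is judged:
By the outcome, as a careful person would: the job done as asked, in the order asked, and still so for the second after the job is handed in, with the robot touching nothing.
It also fails if it takes over 48 s, if anything falls off the work surface, if the arm or the gripper's body presses on something with over 40 N, if the wrist force passes 120 N, or if a joint passes its speed limit or range.

## Working session

There is one attempt and no reset: what is moved stays moved. The work goes in short steps, Python scripts to look and compute and a shell command to move; the robot and the scene stay as the last step left them, time stands still between calls to the robot, and variables do not carry over. Pictures are saved under pics/ and viewed, at most 10 in all, crops included, and the job is handed in when it is done.

```bash
mkdir -p pics; ls; python3 - <<'E'
from cell import ctrl
import cv2,pickle
s=ctrl.read_state();print({k:s[k] for k in('clock','eef_pos','tool_rot','force','width')})
for n in('side','top'):
    d=ctrl.get_image(n);pickle.dump(d,open(f'pics/{n}0.pkl','wb'))
    print(n,{k:v for k,v in d.items() if k!='pixels'})
    cv2.imwrite(f'pics/{n}0.png',d['pixels'][:,:,::-1])
E
```

```text
pics
{'clock': 0.0, 'eef_pos': array([162.43445504, 628.74928399, 230.38793573]), 'tool_rot': array([-3.13971265e+00,  3.23940715e-05,  2.88871456e+00]), 'force': array([-0.28314567, -0.22230957,  0.15821905]), 'width': 85.07319487699351}
side {'fx': 543.2056061669376, 'fy': 543.2056061669376, 'cx': 280.7672806268825, 'cy': 212.6570809685015, 'pose': array([[ 9.68842562e-01,  1.76615646e-01, -1.73640442e-01,
         2.68136926e+02],
       [-2.47398473e-01,  6.56829250e-01, -7.12298625e-01,
        -9.33673375e+02],
       [-1.17509609e-02,  7.33063605e-01,  6.80058575e-01,
         1.02199603e+03],
       [ 0.00000000e+00,  0.00000000e+00,  0.00000000e+00,
         1.00000000e+00]])}
top {'fx': 507.352540230922, 'fy': 507.352540230922, 'cx': 274.28618952666426, 'cy': 213.71400961955405, 'pose': array([[ 9.77022028e-03,  9.95313950e-01, -9.62012625e-02,
         3.62766506e+02],
       [-9.99932722e-01,  9.12315641e-03, -7.16371180e-03,
         3.10788130e+01],
       [-6.25248313e-03,  9.62647814e-02,  9.95336123e-01,
         1.37527183e+03],
       [ 0.00000000e+00,  0.00000000e+00,  0.00000000e+00,
         1.00000000e+00]])}
```

View pics/top0.png

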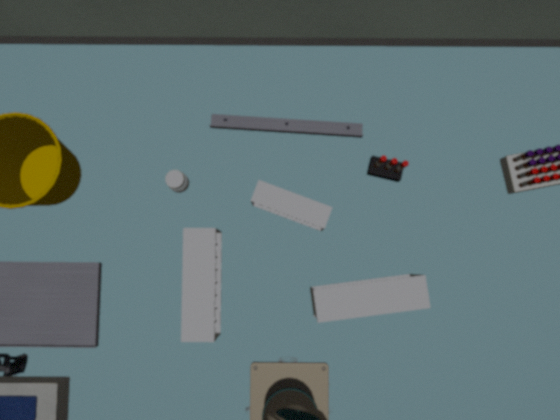

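View pics/side0.png

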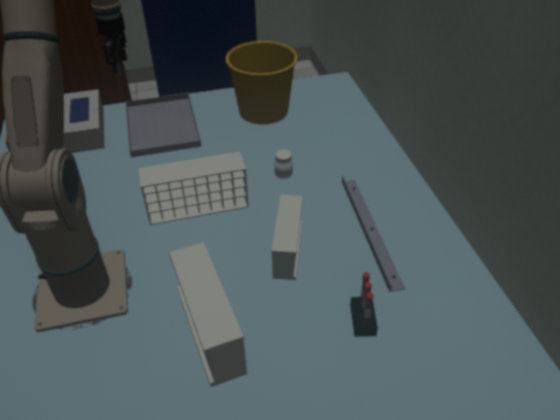

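Top view: candidates for the rack are the white boxes at (290,205), (200,285) and (370,298), and the filled rack at (535,168). The smallest is (290,205). The stop is at (287,125), the jar at (177,180) and the tube stand at (387,168). I'll check a close crop.

```bash
python3 - <<'E'
import cv2,numpy as np
a=cv2.imread('pics/top0.png')[100:250,190:430]
b=cv2.imread('pics/side0.png')[170:300,240:440]
a=cv2.resize(a,(800,500),interpolation=cv2.INTER_CUBIC)
cv2.imwrite('pics/c1.png',cv2.convertScaleAbs(a,alpha=1.4))
b=cv2.resize(b,(800,520),interpolation=cv2.INTER_CUBIC)
cv2.imwrite('pics/c2.png',cv2.convertScaleAbs(b,alpha=1.4))
E
```

```text
(no output)
```

View pics/c1.png

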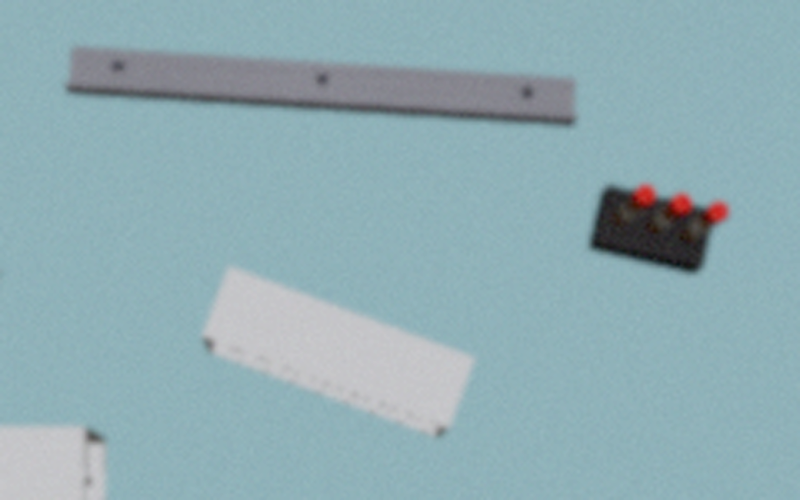

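View pics/c2.png

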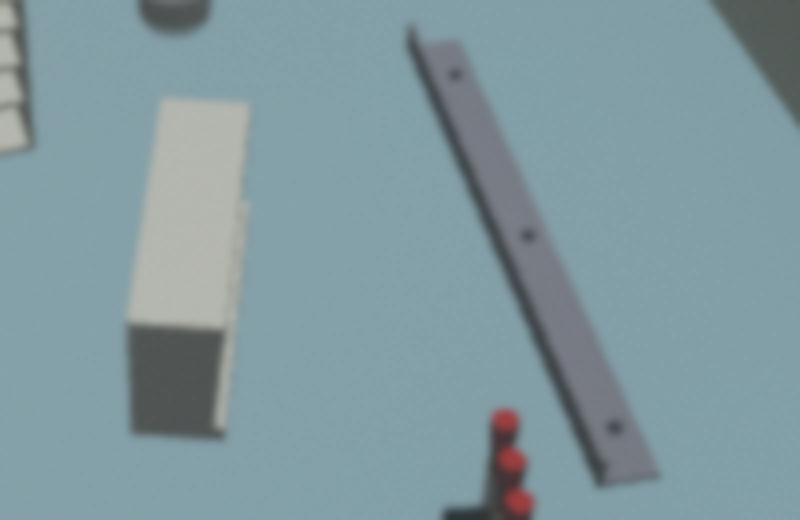

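```bash
cat > h.py <<'E'
import numpy as np,pickle
def ray(d,uv,z):
    uv=np.atleast_2d(uv).astype(float);P=d['pose']
    c=np.c_[(uv[:,0]-d['cx'])/d['fx'],-(uv[:,1]-d['cy'])/d['fy'],-np.ones(len(uv))]@P[:3,:3].T
    t=(z-P[2,3])/c[:,2];return (P[:3,3]+c*t[:,None])[:,:2]
def crop(uv,s=10/3,o=(190,100)): return (np.array(uv,float)+.5)/s-.5+o
E
python3 - <<'E'
from h import *
np.set_printoptions(precision=1,suppress=True)
t=pickle.load(open('pics/top0.pkl','rb'));s=pickle.load(open('pics/side0.pkl','rb'))
r=ray(t,crop([(230,265),(476,356),(443,438),(203,345)]),100);print('rack top',r,r.mean(0))
for i in range(4):e=r[(i+1)%4]-r[i];print(np.hypot(*e),np.degrees(np.arctan2(e[1],e[0])))
r=ray(s,crop([(162,97),(251,103),(226,330),(127,324)],4,(240,170)),100);print('side rack top',r,r.mean(0))
r=ray(t,crop([(68,90),(573,123)]),25);e=r[0]-r[1];print('stop top edge',r,r.mean(0),np.hypot(*e),np.degrees(np.arctan2(e[1],e[0])))
r=ray(s,crop([(410,45),(600,487)],4,(240,170)),0);print('side stop foot',r)
print('tube base',ray(t,crop([(592,248),(698,270),(712,215),(608,187)]),30),'jar',ray(t,[(177,180)],75))
E
```

```text
rack top [[ 573.9   80.9]
 [ 505.8 -106.5]
 [ 443.3  -81.6]
 [ 512.3  100.6]] [508.9  -1.7]
199.41827996225592 -109.97876748165494
67.28847215995879 158.22300384794863
194.8101175411792 69.25285340519696
64.69173800461053 -17.75146531474263
side rack top [[ 519.7  101.8]
 [ 573.7   81.1]
 [ 504.7 -107.3]
 [ 450.4  -87.9]] [512.1  -3.1]
stop top edge [[ 729.7  217.9]
 [ 705.6 -193.7]] [717.6  12.1] 412.3247496858197 86.64939059518761
side stop foot [[ 737.8  223.2]
 [ 711.6 -198.2]]
tube base [[ 601.9 -207.4]
 [ 584.8 -292.3]
 [ 629.7 -304.2]
 [ 651.9 -220.7]] jar [[574.  293.7]]
```

The crops show the chosen rack standing on its long side, with top corners at crop px (230,265) and (476,356). Its cells face the robot, and the foot strips face the stop. Centre is about (512,-3) with yaw about -20°. The stop face is about (721,12) with yaw about -3.5°.

Plan: put the tool at yaw 160° so that tool -x is the push direction, and push with the fingers open. First I'll drive to a spot in front of the rack.

```bash
python3 -m handwheel '[[[0,0,5.5],[0,0,0],0],[[0,0,0],[-0.0366,-0.0164,0],0],[[0,0,0],[-0.0366,-0.0164,0],0],[[0,0,0],[-0.0366,-0.0164,0],0],[[0,0,0],[-0.0366,-0.0164,0],0]]'; python3 -m handwheel '[[[0,0,0],[-0.0366,-0.0164,0],0],[[0,0,0],[-0.0366,-0.0164,0],0],[[0,0,0],[-0.0366,-0.0164,0],0],[[0,0,0],[-0.0366,-0.0164,0],0],[[0,0,0],[-0.0366,-0.0164,0],0]]'
```

```text
clock: 0.52
eef_pos: [278.5, 516.1, 230.9]
tool_rot: [-3.141, 0.0, 2.794]
force: [0.8, 0.8, -0.3]
width: 85.4
gripper_force: 0.0
clock: 0.93
eef_pos: [422.6, 376.3, 231.1]
tool_rot: [-3.141, -0.0, 2.793]
force: [0.9, 0.1, 0.1]
width: 85.4
gripper_force: 0.0
```

```bash
python3 -m handwheel '[[[0,0,0],[-0.0152,-0.0362,0],0],[[0,0,0],[-0.0152,-0.0362,0],0],[[0,0,0],[-0.0152,-0.0362,0],0],[[0,0,0],[-0.0152,-0.0362,0],0],[[0,0,0],[-0.0152,-0.0362,0],0]]'; python3 -m handwheel '[[[0,0,0],[-0.0152,-0.0362,0],0],[[0,0,0],[-0.0152,-0.0362,0],0],[[0,0,0],[-0.0152,-0.0362,0],0],[[0,0,0],[-0.0152,-0.0362,0],0],[[0,0,0],[0,0,0],0]]';  python3 -m handwheel '[[[0,0,0],[0,0,0.04],0],[[0,0,0],[0,0,0.04],0],[[0,0,0],[0,0,0.04],0],[[0,0,0],[0,0,0.04],0],[[0,0,0],[0,0,0],0]]'
```

```text
clock: 1.35
eef_pos: [430.7, 180.0, 231.1]
tool_rot: [-3.141, -0.0, 2.793]
force: [1.2, 0.1, -0.4]
width: 85.2
gripper_force: 0.0
clock: 1.77
eef_pos: [438.5, 16.5, 231.3]
tool_rot: [-3.138, 0.001, 2.781]
force: [-0.3, -0.5, -1.6]
width: 85.3
gripper_force: 0.0
clock: 2.18
eef_pos: [433.1, 24.8, 63.9]
tool_rot: [-3.134, -0.015, 2.793]
force: [-1.7, -0.2, 0.9]
width: 85.2
gripper_force: 0.0
```

```bash
python3 -m handwheel '[[[0,0,0],[-0.012,0,0],0],[[0,0,0],[-0.012,0,0],0],[[0,0,0],[-0.008,0,0],0],[[0,0,0],[-0.006,0,0],0],[[0,0,0],[-0.005,0,0],0]]'; for i in 1; do python3 -m handwheel '[[[0,0,0],[-0.005,0,0],0],[[0,0,0],[-0.005,0,0],0],[[0,0,0],[-0.005,0,0],0],[[0,0,0],[-0.005,0,0],0],[[0,0,0],[-0.005,0,0],0]]'; done
python3 - <<'E'
from cell import ctrl
import cv2,numpy as np
a=cv2.imwrite
s=ctrl.get_image('side')['pixels'][150:330,200:420,::-1];t=ctrl.get_image('top')['pixels'][90:270,180:400,::-1]
cv2.imwrite('pics/p3.png',cv2.convertScaleAbs(cv2.resize(np.hstack([s,t]),(800,327),interpolation=cv2.INTER_CUBIC),alpha=1.3))
E
```

```text
clock: 2.6
eef_pos: [480.0, 10.5, 72.9]
tool_rot: [3.141, 0.001, 2.793]
force: [-0.8, 1.4, 0.7]
width: 85.4
gripper_force: 0.4
clock: 3.02
eef_pos: [503.2, 1.8, 71.3]
tool_rot: [3.142, 0.0, 2.793]
force: [-0.3, -0.6, 0.5]
width: 85.0
gripper_force: 0.1
```

View pics/p3.png

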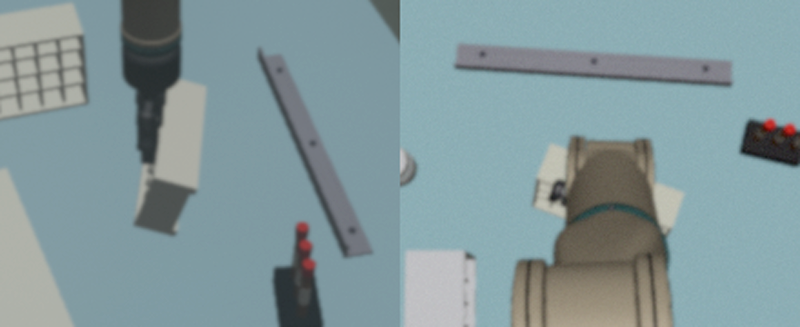

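The side crop shows the rack tilting about its far lower edge, with the upper edge at about (185,85)–(165,185) and the fingers on its upper rim. I'll continue slowly.

```bash
python3 -m handwheel '[[[0,0,0],[-0.005,0,0],0],[[0,0,0],[-0.005,0,0],0],[[0,0,0],[-0.005,0,0],0],[[0,0,0],[-0.005,0,0],0],[[0,0,0],[-0.005,0,0],0]]'; python3 -m handwheel '[[[0,0,0],[-0.004,0,0],0],[[0,0,0],[-0.004,0,0],0],[[0,0,0],[0,0,0],0],[[0,0,0],[0,0,0],0],[[0,0,0],[0,0,0],0]]'
python3 - <<'E'
from cell import ctrl
import cv2,numpy as np
s=ctrl.get_image('side')['pixels'][150:330,200:420,::-1];t=ctrl.get_image('top')['pixels'][90:270,180:400,::-1]
cv2.imwrite('pics/p4.png',cv2.convertScaleAbs(cv2.resize(np.hstack([s,t]),(800,327),interpolation=cv2.INTER_CUBIC),alpha=1.3))
E
```

```text
clock: 3.53
eef_pos: [526.9, -6.9, 71.3]
tool_rot: [3.142, 0.0, 2.793]
force: [-1.0, 0.1, 0.0]
width: 85.3
gripper_force: 0.0
clock: 3.95
eef_pos: [533.5, -9.3, 71.2]
tool_rot: [-3.142, -0.001, 2.793]
force: [-0.7, -1.2, 0.1]
width: 85.9
gripper_force: 0.0
```

View pics/p4.png

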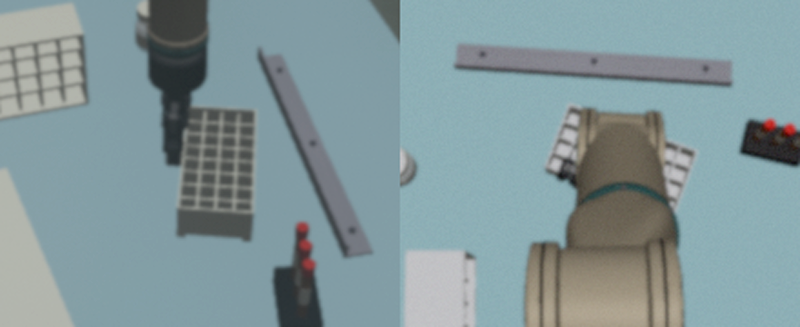

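The side crop shows the rack on its feet with its cells up, top corners at about (192,107), (257,110), (255,211) and (180,210). I'll back off and lower the tool, turning to stop yaw 176.5°.

```bash
python3 -m handwheel '[[[0,0,0],[0.035,0,0],0],[[0,0,0],[0.03,0,0],0],[[0,0,-5.5],[0,0,0],0],[[0,0,-5.5],[0,0,0],0],[[0,0,-5.5],[0,0,0],0]]'; python3 - <<'E'
from h import *
from cell import ctrl
import cv2
d=ctrl.get_image('side')
r=ray(d,np.array([(192,107),(257,110),(255,211),(180,210)])/1.818+[200,150],58);print(r.round(1),r.mean(0))
for i in range(4):e=r[(i+1)%4]-r[i];print(np.hypot(*e),np.degrees(np.arctan2(e[1],e[0])))
s=ctrl.read_state();print(s['eef_pos'],s['tool_rot'])
E
```

```text
clock: 4.47
eef_pos: [472.2, 13.3, 71.5]
tool_rot: [3.142, -0.0, 3.086]
force: [-0.1, 0.4, -0.4]
width: 85.4
gripper_force: 0.0
[[ 580.9   73.3]
 [ 669.4   42.9]
 [ 603.9 -139.6]
 [ 510.5 -112.9]] [591.17671511 -34.07905383]
93.54587915181767 -18.98004017507779
193.8716599832505 -109.758822067738
97.12439519997004 164.06067653615565
199.09853410132772 69.27091491259029
[472.46530453  13.04763815  71.49045237] [3.14149593e+00 8.28152449e-05 3.09001988e+00]
```

```bash
python3 -m handwheel '[[[0,0,0.5],[0,-0.02,0],0],[[0,0,0],[0,-0.02,0],0],[[0,0,0],[0,0,0.03],0],[[0,0,0],[0,0,0.03],0],[[0,0,0],[0,0,0],0]]'; python3 -m handwheel '[[[0,0,0],[-0.01,0,0],0],[[0,0,0],[-0.01,0,0],0],[[0,0,0],[-0.01,0,0],0],[[0,0,0],[-0.01,0,0],0],[[0,0,0],[-0.01,0,0],0]]'; python3 -m handwheel '[[[0,0,0],[-0.007,0,0],0],[[0,0,0],[-0.007,0,0],0],[[0,0,0],[-0.007,0,0],0],[[0,0,0],[-0.007,0,0],0],[[0,0,0],[-0.007,0,0],0]]'
```

```text
clock: 4.93
eef_pos: [467.3, -29.9, 24.3]
tool_rot: [-3.135, -0.008, 3.07]
force: [-1.1, 0.7, -0.2]
width: 85.5
gripper_force: 0.0
clock: 5.35
eef_pos: [518.6, -32.4, 27.0]
tool_rot: [-3.136, -0.006, 3.071]
force: [-1.8, -1.5, 0.8]
width: 84.9
gripper_force: 0.8
clock: 5.77
eef_pos: [554.0, -35.2, 26.1]
tool_rot: [-3.135, -0.005, 3.072]
force: [-2.1, -0.5, 1.5]
width: 85.2
gripper_force: 1.0
```

```bash
python3 -m handwheel '[[[0,0,-0.5],[-0.007,0,0],0],[[0,0,0],[-0.007,0,0],0],[[0,0,0],[-0.007,0,0],0],[[0,0,0],[-0.007,0,0],0],[[0,0,0],[-0.007,0,0],0]]'
python3 - <<'E'
from cell import ctrl
import cv2,numpy as np
s=ctrl.get_image('side')['pixels'][150:330,200:420,::-1];t=ctrl.get_image('top')['pixels'][90:270,180:400,::-1]
cv2.imwrite('pics/p5.png',cv2.convertScaleAbs(cv2.resize(np.hstack([s,t]),(800,327),interpolation=cv2.INTER_CUBIC),alpha=1.3))
E
```

```text
clock: 6.18
eef_pos: [588.9, -36.9, 25.9]
tool_rot: [-3.136, -0.005, 3.082]
force: [-5.3, 0.3, 3.5]
width: 85.2
gripper_force: 2.0
```

View pics/p5.png

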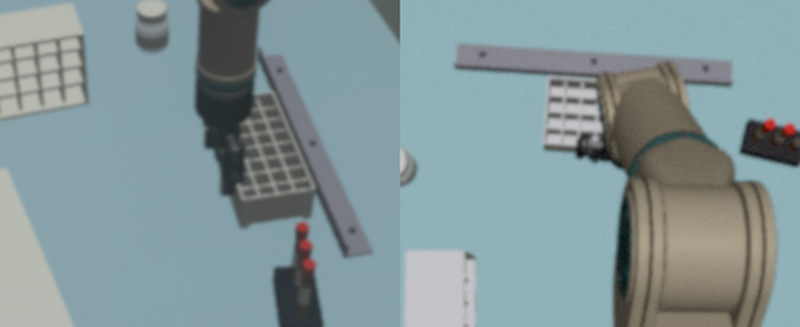

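Both fingers are on the near side, and the rack is now parallel to the strip and within its length. A gap of about 10–20 mm remains. I'll continue gently, watching the force.

```bash
python3 -m handwheel '[[[0,0,0],[-0.004,0,0],0],[[0,0,0],[-0.004,0,0],0],[[0,0,0],[-0.003,0,0],0],[[0,0,0],[-0.002,0,0],0],[[0,0,0],[0,0,0],0]]';python3 -m handwheel '[[[0,0,0],[-0.002,0,0],0],[[0,0,0],[-0.001,0,0],0],[[0,0,0],[-0.001,0,0],0]]'; python3 -m handwheel '[[[0,0,0],[-0.001,0,0],0],[[0,0,0],[-0.001,0,0],0]]'
```

```text
clock: 6.7
eef_pos: [602.8, -38.2, 25.8]
tool_rot: [-3.135, -0.002, 3.081]
force: [0.1, -0.3, 0.2]
width: 85.5
gripper_force: 0.0
clock: 6.95
eef_pos: [605.3, -38.4, 25.9]
tool_rot: [-3.135, -0.005, 3.081]
force: [-3.0, 0.2, 1.4]
width: 85.4
gripper_force: 1.5
clock: 7.12
eef_pos: [607.6, -38.5, 25.8]
tool_rot: [-3.135, -0.004, 3.081]
force: [-2.8, -0.3, 2.1]
width: 85.3
gripper_force: 1.3
```

```bash
python3 -m handwheel '[[[0,0,0],[-0.0015,0,0],0],[[0,0,0],[-0.0015,0,0],0]]'; python3 -m handwheel '[[[0,0,0],[-0.0015,0,0],0],[[0,0,0],[-0.0015,0,0],0]]'; python3 -m handwheel '[[[0,0,0],[-0.0015,0,0],0],[[0,0,0],[0,0,0],0]]'
```

```text
clock: 7.28
eef_pos: [607.9, -38.6, 25.6]
tool_rot: [-3.134, -0.01, 3.082]
force: [-8.7, -0.6, 7.5]
width: 85.4
gripper_force: 4.8
clock: 7.45
eef_pos: [607.8, -38.6, 25.4]
tool_rot: [-3.134, -0.016, 3.082]
force: [-16.7, 1.2, 12.9]
width: 85.7
gripper_force: 8.3
clock: 7.62
eef_pos: [607.8, -38.5, 25.3]
tool_rot: [-3.134, -0.019, 3.082]
force: [-16.3, 0.7, 13.3]
width: 85.4
gripper_force: 8.7
```

Firm contact: the force rises with no further travel. I'll back off clear and check.

```bash
python3 -m handwheel '[[[0,0,0],[0.004,0,0],0],[[0,0,0],[0.015,0,0],0],[[0,0,0],[0.04,0,0],0],[[0,0,0],[0.04,0,0],0],[[0,0,0],[0.04,0,0],0]]'; python3 -m handwheel '[[[0,0,0],[0.02,0,-0.03],0],[[0,0,0],[0,0,-0.04],0],[[0,0,0],[0,0,-0.04],0],[[0,0,0],[0,0,-0.04],0],[[0,0,0],[0,0,0],0]]'
python3 - <<'E'
from cell import ctrl
import cv2,numpy as np,pickle
S=ctrl.get_image('side');T=ctrl.get_image('top');pickle.dump((S,T),open('pics/f.pkl','wb'))
s=S['pixels'][160:300,280:420,::-1];t=T['pixels'][90:230,220:360,::-1]
cv2.imwrite('pics/p6.png',cv2.convertScaleAbs(cv2.resize(np.hstack([s,t]),(800,400),interpolation=cv2.INTER_CUBIC),alpha=1.3))
E
```

```text
clock: 8.03
eef_pos: [476.8, -30.4, 26.7]
tool_rot: [-3.136, -0.0, 3.08]
force: [1.4, 0.5, 0.0]
width: 85.1
gripper_force: 0.0
clock: 8.45
eef_pos: [463.2, -28.1, 183.3]
tool_rot: [-3.136, 0.012, 3.081]
force: [0.5, 0.5, -0.3]
width: 85.4
gripper_force: 0.0
```

View pics/p6.png

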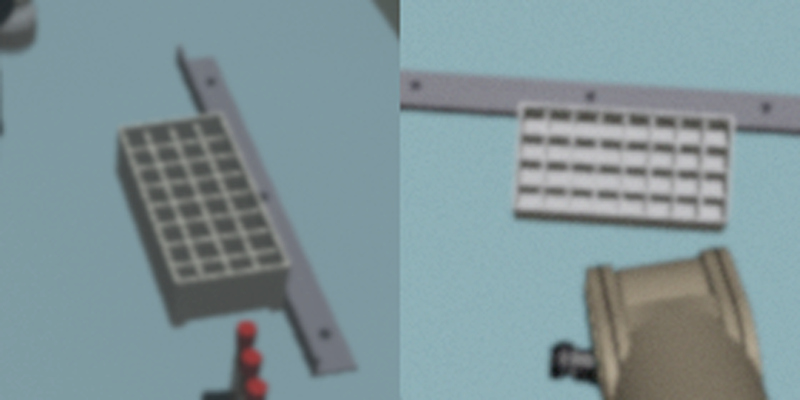

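The rack lies along the strip with cells up: in the top crop its far edge runs (518,102)–(735,118), against the strip. To make sure it is flush I'll add one push with the fingers shut at mid-length, so the rack can align itself to the face.

```bash
python3 - <<'E'
from h import *
from cell import ctrl
S,T=pickle.load(open('pics/f.pkl','rb'))
k=lambda p:(np.array(p,float)-[400,0])/2.857+[220,90]
r=ray(T,k([(518,102),(735,118),(727,224),(515,213)]),58);print(r,r.mean(0))
r=ray(S,np.array([(117,128),(220,113),(289,265),(177,282)])/2.857+[280,160],58);print(r,r.mean(0))
s=ctrl.read_state();c=r.mean(0);d=c-s['eef_pos'][:2];a=s['tool_rot'][2]
print('tool dx,dy',d@[np.cos(a),np.sin(a)],d@[np.sin(a),-np.cos(a)],s['eef_pos'],a)
E
```

```text
[[ 724.38450309   77.3042854 ]
 [ 710.8520417  -124.04241317]
 [ 611.2167165  -116.47009973]
 [ 619.81452862   78.79102782]] [666.56694748 -21.10429992]
[[ 624.59290617   78.02001601]
 [ 723.80470774   73.00620176]
 [ 712.79772914 -124.48576135]
 [ 615.34239831 -118.48201199]] [669.13443534 -22.98538889]
tool dx,dy -208.59476179572988 18.310536288554083 [459.80949386 -28.47349054 178.54634929] 3.0802487480019995
```

```bash
python3 -m handwheel '[[[0,0,0],[0,0.018,0],1],[[0,0,0],[0,0,0.04],1],[[0,0,0],[0,0,0.04],1],[[0,0,0],[0,0,0.04],1],[[0,0,0],[0,0,0.03],1]]'; python3 -m handwheel '[[[0,0,0],[0,0,0],1],[[0,0,0],[-0.04,0,0],1],[[0,0,0],[-0.04,0,0],1],[[0,0,0],[-0.03,0,0],1],[[0,0,0],[-0.01,0,0],1]]'; python3 -m handwheel '[[[0,0,0],[-0.005,0,0],1],[[0,0,0],[-0.004,0,0],1],[[0,0,0],[-0.003,0,0],1],[[0,0,0],[0,0,0],1]]'
```

```text
clock: 8.97
eef_pos: [455.1, -11.6, 23.0]
tool_rot: [-3.133, -0.011, 3.081]
force: [9.9, 4.9, -0.6]
width: 25.7
gripper_force: 0.0
clock: 9.38
eef_pos: [585.2, -18.5, 27.5]
tool_rot: [-3.138, 0.007, 3.08]
force: [0.6, -0.5, -0.0]
width: -0.0
gripper_force: 0.0
clock: 9.72
eef_pos: [589.1, -19.2, 26.1]
tool_rot: [-3.135, -0.004, 3.081]
force: [0.5, 0.4, 0.6]
width: 0.1
gripper_force: 0.0
```

```bash
python3 -m handwheel '[[[0,0,0],[-0.006,0,0],1],[[0,0,0],[-0.006,0,0],1],[[0,0,0],[-0.004,0,0],1],[[0,0,0],[-0.002,0,0],1]]'; python3 -m handwheel '[[[0,0,0],[-0.002,0,0],1],[[0,0,0],[-0.0015,0,0],1]]'; python3 -m handwheel '[[[0,0,0],[-0.0015,0,0],1],[[0,0,0],[-0.001,0,0],1]]'
```

```text
clock: 10.05
eef_pos: [608.3, -20.4, 25.9]
tool_rot: [-3.135, -0.003, 3.081]
force: [-0.4, -0.1, -0.2]
width: -0.0
gripper_force: 0.0
clock: 10.22
eef_pos: [609.0, -20.5, 25.5]
tool_rot: [-3.135, -0.008, 3.081]
force: [-6.6, 1.1, 5.2]
width: 0.2
gripper_force: 3.2
clock: 10.38
eef_pos: [609.0, -20.5, 25.3]
tool_rot: [-3.134, -0.013, 3.081]
force: [-10.3, 0.5, 8.8]
width: -0.1
gripper_force: 5.3
```

```bash
python3 -m handwheel '[[[0,0,0],[-0.001,0,0],1],[[0,0,0],[0.004,0,0],1],[[0,0,0],[0.015,0,0],1],[[0,0,0],[0.04,0,0],1],[[0,0,0],[0.04,0,0],1]]'; python3 -m handwheel '[[[0,0,0],[0.04,0,0],1],[[0,0,0],[0,0,-0.04],1],[[0,0,0],[0,0,-0.04],1],[[0,0,0],[0,0,-0.04],1],[[0,0,0],[0,0,0],1]]'
python3 - <<'E'
from cell import ctrl
import cv2,numpy as np
s=ctrl.get_image('side')['pixels'][140:340,240:440,::-1];t=ctrl.get_image('top')['pixels'][90:230,220:360,::-1]
cv2.imwrite('pics/p7.png',cv2.convertScaleAbs(np.hstack([cv2.resize(x,(400,400),interpolation=cv2.INTER_CUBIC) for x in(s,t)]),alpha=1.3))
E
```

```text
clock: 10.8
eef_pos: [516.2, -14.7, 26.3]
tool_rot: [-3.136, -0.001, 3.08]
force: [-0.6, 0.6, -0.6]
width: 0.0
gripper_force: 0.0
clock: 11.22
eef_pos: [480.8, -11.2, 152.6]
tool_rot: [-3.136, 0.009, 3.081]
force: [1.7, 0.4, 0.1]
width: 0.3
gripper_force: 0.0
```

View pics/p7.png

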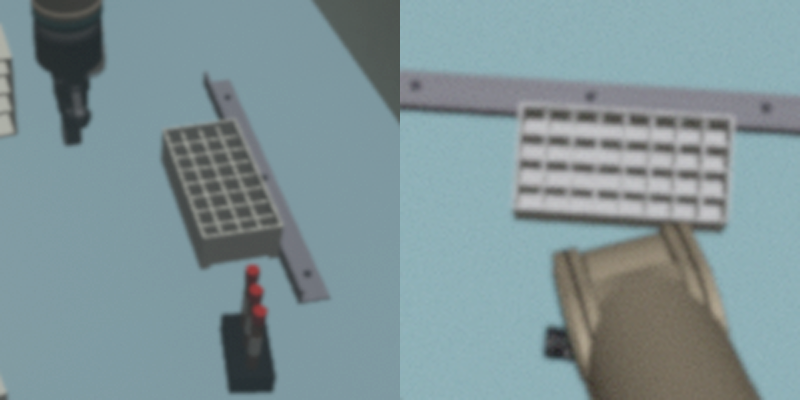

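The rack sits flush on its feet along the strip, with the far edge at (518,102)–(735,118) in the top crop. The tube stand is unmoved and the gripper is clear.

```bash
python3 -c "
from cell import ctrl
print(ctrl.finish_job())"
```

```text
the job is handed in; nothing more can be done
None
```

The rack was tipped onto its feet with its cells up, then pushed flush against the stop strip with its whole length along it. It was only pushed, the jar and tube stand weren't touched, and I handed the job in at about 11 s; no verdict came back.

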